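Air the slide-drying cabinet: hook the door stay at its third hole

ROBOT

A 6-joint arm with a two-finger parallel gripper is mounted at the origin on the work surface. World frame = base frame: x ahead of the robot, y to its left, z up, the work surface at z = 0. Lengths are in m, angles in rad, forces in N, time in s.
With the tool pointing down it reaches from about 0.425 to 0.95 m from the base axis. Payload 3.5 kg.
Tool frame: the origin (TCP) lies on the centre line of the jaws, within the pads' length; the fingertips stand 25 mm ahead of it and the grasp point (between the pads) lies 6 mm ahead of it; y points along the fingers, z is the direction in which the jaws open and shut, and the axes are right-handed (so a half turn about y gives the same grasp; the last joint's range is limited). The gripper opens to 85 mm and grips with 20 to 120 N. Pads are 22 mm wide; open, the fingers measure 114 mm over their backs; the gripper's body (76 mm by 85 mm) begins 54 mm behind the grasp point. The pads swing forward as they close: fully open they stand 13 mm farther back than shut.
Start: joints at [-1.364, 0.286, 1.577, -0, 1.279, -0.15], TCP at [0.236, -0.632, 0.256] pointing down, gripper open.
Joint ranges: [-2.77, 2.77], [-0.9, 2.22], [0.21, 2.48], [-1.53, 4.67], [0.24, 2.81], [-2.84, 2.84]. Speed limits (rad/s): [2.79, 2.79, 3.14, 3.14, 3.14, 3.14].

INTERFACE

Orientations are given as a unit quaternion [x, y, z, w].
In Python, from plant import ctrl gives the robot as it stands.
- The arm moves only by the tool arm_command, never from a script. Its argument "steps" is a list of rows, each an object with "hand": the opening, from 0 (shut) to 1 (fully open); "travel": the shift along the tool's x, y, z in units of 0.3 m (1.0 is 0.3 m), a list of three; "rotation": the turn, a rotation vector about the tool's x, y, z in units of 30 degrees (1.0 is 30 degrees), a list of three. A call has 1 to 20 rows; each row shifts and turns the pose as measured when the row begins, along the tool's axes as they then stand; what a row does not reach is not made up. A row lasts 1/8 s, in which the tool goes at most 62.5 mm and 10.7 degrees, less where a joint would pass 70% of its speed; a pose out of reach is approached as far as the arm can. A call with a number of a shift or a turn outside -1 to 1 is refused whole. A call with a gripper value outside its range is refused whole. The fingers move at their own pace and stop on an object; "grip_force" is the grip in N (left out, the last holds). Time passes only in rows, so rows that do not move let the fingers close. It gives the time, the measured TCP pose, the force and the opening at its end, in the units of the state.
- ctrl.get_state(): the state, without advancing time (a new reading comes with each control period).
- ctrl.read_camera(name): name is "side" or "top"; returns (picture, depth): 384x512x3 uint8, blue, green, red; 384x512 float32, m along the optical axis (not along the pixel's ray), 0 where there is no reading.
- ctrl.camera_params(name): a dict with "fx", "fy", "cx", "cy" (pixels), "distortion" ([k1, k2, p1, p2, k3] as OpenCV has them; the pictures are not rectified), "extrinsics" (4x4, takes a point from camera to world coordinates). Camera axes: x right, y down, z forward; pixel columns grow to the right and rows downward; lengths in m; the calibration is good to about 2 mm. A picture is of the moment at which its call begins. camera_params takes no time and is no camera call.
- ctrl.sign_off(): hands the job in, once; it reports no verdict.
Trained networks look in the newest picture that a camera, given by its name, has taken for a name from the list of things; names that differ only in an ending like _2 or _b are one class to them, and where a whole thing is asked for, a point or a joint stands for the part that bears it (a point fixed in the world has none). Each returns a list of dicts, best first, with "score" (0 to 1); they miss things now and then, are a little off and sometimes report something else, mostly with a low value. They report only what shows in the picture. A call takes as long as a camera call.
- ctrl.masks_of(camera, thing): "region" (384x512 bool, what is visible of it) and "at" ([column, row] in pixels, amid what is visible of it).
The state is a dict: "time": time; "qpos": joint angles; "dq": joint speeds; "joint_efforts": joint torques, N m; "eef_pos": TCP position; "tcp_rot": TCP orientation; "contact_force": force on the tool from outside, world axes, zero at the start; "wrist_torque": the same for the moment, N m; "opening": opening from 0.0 (shut) to 1.0 (fully open).
Only numpy, scipy, OpenCV 4.12 (cv2) and the standard library are available. Lean on these libraries where they do the work, as an engineer would, in place of code of your own. Each camera call takes 0.05 s, during which the arm holds its last target.

TASK

Prop the drying cabinet's door ajar with its stay: lift the steel bar by its black ball, bring it over the peg on the cabinet's top, and let the third hole counted from the door drop fully home over the peg, so that the bar lies level and holds the door. The peg is clamped somewhere along its slot, so feel for it gently and do not force the bar down on it; then let go, leaving all the other things where they stand.

Things in the scene. Friction and masses are not known exactly. Their poses are not given: they have to be found in the camera images.
- cabinet: White slide-drying cabinet, 260 deep (x), 280 wide (y), 160 mm tall, mauve top plate, fixed to the bench; its place and yaw vary. Origin: middle of the foot of its open front face; x points into the cabinet, away from the robot, y left, z up. The door on that face is 270 wide, 14 thick, 156 mm tall; its upright hinge axis is at x = -8, y = +135 mm and it swings towards -x.
- door (a joint): Door angle t in rad: 0 is shut, growing as it opens, to 1.25. The stay's pivot is then at x = -8 - 200 sin t, y = 135 - 200 cos t mm of the cabinet's frame. Stiff hinge (about 0.12 Nm): the door stays where it is left; a pull of 1 to 2 N at the pivot moves it.
- swivel (a joint): Swing w of the stay about the upright axis of its pivot, rad: 0 when the bar lies along the door and points to the door's hinge, growing as the bar swings over the cabinet's top; almost free (-0.9 to 2.6). The bar points along (sin(t+w), cos(t+w)) in the cabinet's x, y, with t the door angle.
- stay (a joint): Lift of the stay's bar about a level axis at its pivot, rad: 0 is level (it rests on a stop, 16 mm clear of the cabinet's top), growing as the free end is raised, up to 1.0. It falls back to level by its own weight when let go.
- stay_pivot (a point): Pivot of the stay on the door's top edge, at the mid-thickness of the bar, 178 mm above the bench.
- stay_hole3 (a point): Centre of the third hole counted from the door, at the bar's mid-thickness. The stay is a flat steel bar 22 mm wide, 4 mm thick (level: underside 176 mm above the bench) with five round 12 mm holes at 124, 148, 172, 196 and 220 mm from the pivot; x of this frame points along the bar to its free end.
- stay_ball (a point): Centre of the black ball knob, 22 mm diameter, near the bar's free end, 246 mm from the pivot and 28 mm above the bar's mid-plane, on an upright 8 mm stem: 206 mm above the bench when the bar is level. Take the stay by this ball; it can turn in the fingers as the bar tilts.
- foot: Slotted dark steel foot, 58 x 26 x 6 mm, screwed to the cabinet's top (place and yaw vary). Origin: centre of its underside, 160 mm above the bench; x runs along the slot. The upright peg is clamped immovably in the slot, on its centre line but anywhere within 8 mm either side of its middle: this offset is not measured and must be found by touch, or seen.
- slot_mid (a point): Middle of the slot, 178 mm above the bench (mid-plane of the level bar); axes as of the foot. The peg is 9 mm in diameter, its top bevelled by 1.5 mm and 187 mm above the bench. A bar laid on the peg's top is stopped there 11 mm above its level place; when a hole meets the peg the bar goes down level and is caught.
- objective: A bare steel microscope objective, 34 mm across and 46 mm tall, standing on the cabinet's top near its back edge. A bystander, to be left alone; origin at the centre of its underside.
- slide_box: A shut grey plastic slide box, 35 x 85 x 30 mm, lying on the cabinet's top near its back edge. A bystander, to be left alone; origin at the centre of its underside.
- oil_bottle: A small amber bottle, 32 mm across and 62 mm tall, on the bench left of the cabinet. A bystander, to be left alone; origin at the centre of its underside.
- beaker: A glass beaker, 68 mm across and 85 mm tall, on the bench right of the cabinet. A bystander, to be left alone; origin at the centre of its underside.
- driver: A screwdriver with a black handle, 150 mm long, lying on the bench at the left. A bystander, to be left alone; origin at the centre of its underside as it lies.
- weight: A dark steel cylinder, 44 mm across and 30 mm tall, on the bench, out to one side. A bystander, to be left alone; origin at the centre of its underside.
- reagent: A white plastic bottle, 60 mm across and 120 mm tall, on the bench, out to one side. A bystander, to be left alone; origin at the centre of its underside.

How it is judged:
By the outcome, as a careful person would: the job done as asked, in the order asked, and still so for the second after the job is handed in, with the robot touching nothing.
It also fails if it takes over 51 s, if anything falls off the work surface, if the arm or the gripper's body presses on something with over 40 N, if the wrist force passes 120 N, or if a joint passes its speed limit or range.

## Working session

There is one attempt and no reset: what is moved stays moved. The work goes in short steps, Python scripts to look and compute and a tool call to move; the robot and the scene stay as the last step left them, time stands still between calls to the robot, and variables do not carry over. Pictures are saved under pics/ and viewed, and the job is handed in when it is done.

Besides the shell and the picture viewer there is one more tool, called after "Emit:" by a JSON object that holds its "name" and its "arguments". arm_command: Moves the arm, as the interface text tells. Shifts and turns lie within -1 to 1; 1 stands for 0.3 m of shift or 30 degrees of turn. Its arguments: {"type":"object","properties":{"steps":{"type":"array","items":{"type":"object","properties":{"hand":{"type":"number"},"travel":{"type":"array","items":{"type":"number","minimum":-1,"maximum":1}},"rotation":{"type":"array","items":{"type":"number","minimum":-1,"maximum":1}}}}},"grip_force":{"type":"number"}},"required":["steps"]}

```bash
mkdir -p pics; ls; cat > h.py <<'E'
import numpy as np,cv2
from plant import ctrl
from scipy.spatial.transform import Rotation as R
def pix2world(cam,uv,depth):
    p=ctrl.camera_params(cam);K=np.array([[p['fx'],0,p['cx']],[0,p['fy'],p['cy']],[0,0,1]])
    uv=np.asarray(uv,float).reshape(-1,1,2)
    n=cv2.undistortPoints(uv,K,np.array(p['distortion'])).reshape(-1,2)
    d=np.asarray(depth,float).reshape(-1,1)
    c=np.hstack([n*d,d]);E=np.array(p['extrinsics'])
    return c@E[:3,:3].T+E[:3,3]
def pix_on_z(cam,uv,z):
    p=ctrl.camera_params(cam);E=np.array(p['extrinsics'])
    a=pix2world(cam,uv,np.ones(len(np.reshape(uv,(-1,2)))))
    o=E[:3,3];d=a-o
    return o+d*((z-o[2])/d[:,2])[:,None]
def w2p(cam,P):
    p=ctrl.camera_params(cam);K=np.array([[p['fx'],0,p['cx']],[0,p['fy'],p['cy']],[0,0,1]])
    E=np.linalg.inv(np.array(p['extrinsics']))
    return cv2.projectPoints(np.asarray(P,float).reshape(-1,1,3),cv2.Rodrigues(E[:3,:3])[0],E[:3,3],K,np.array(p['distortion']))[0].reshape(-1,2)
E
python3 - <<'E'
from h import *
for c in ['side','top']:
    im,d=ctrl.read_camera(c); cv2.imwrite(f'pics/{c}0.png',im); np.save(f'{c}0.npy',d)
    p=ctrl.camera_params(c); print(c,p['fx'],np.round(p['extrinsics'],3).tolist(),p['distortion'])
    for t in ['cabinet','door','stay','stay_ball','foot','slide_box','objective']:
        r=ctrl.masks_of(c,t)
        for x in r[:2]: 
            m=x['region'];u=x['at']; print(t,round(x['score'],2),u,m.sum())
            np.save(f'm_{c}_{t}.npy',r[0]['region'])
print(ctrl.get_state())
E
```

```text
pics
side 368.6655007021021 [[-0.648, -0.572, 0.503, 0.005], [-0.762, 0.494, -0.419, 0.533], [-0.008, -0.655, -0.756, 0.967], [0.0, 0.0, 0.0, 1.0]] [-0.0255122  0.         0.         0.         0.       ]
cabinet 0.93 [252.7, 173.6] 8858
door 0.56 [279.2, 198.6] 2648
stay 0.94 [264.8, 188.1] 601
stay 0.65 [250.7, 173.7] 8918
stay_ball 0.58 [266.4, 194.3] 562
foot 0.68 [254.3, 167.7] 139
slide_box 0.8 [207.3, 151.3] 325
slide_box 0.66 [292.9, 138.4] 170
objective 0.42 [242.1, 122.8] 122
top 366.06446306238973 [[-0.007, -0.983, 0.185, 0.326], [-1.0, 0.007, -0.0, 0.06], [-0.001, -0.185, -0.983, 1.284], [0.0, 0.0, 0.0, 1.0]] [-0.09732162  0.          0.          0.          0.        ]
cabinet 0.62 [272.6, 166.6] 7671
door 0.87 [266.9, 209.3] 1199
stay 0.76 [260.4, 204.5] 584
stay_ball 0.73 [211.8, 178.9] 80
stay_ball 0.62 [256.2, 205.6] 488
slide_box 0.65 [240.1, 128.4] 353
slide_box 0.64 [212.6, 179.4] 69
objective 0.39 [297.2, 122.5] 92
objective 0.37 [267.0, 181.1] 88
{'time': 0.8, 'qpos': array([-1.36400514e+00,  2.86268559e-01,  1.57673762e+00, -1.07452353e-06,
        1.27860639e+00, -1.49983205e-01]), 'dq': array([ 8.02281719e-05,  2.90228360e-04,  1.04398956e-03,  7.48333436e-04,
       -6.44244084e-04, -4.87920963e-04]), 'joint_efforts': array([-1.60774322e-03, -4.05928016e+01, -2.92919111e+01, -1.55320458e-04,
        5.13131708e-04, -2.51891542e-06]), 'eef_pos': array([ 0.23577786, -0.6324492 ,  0.25632545]), 'tcp_rot': array([-0.12547153,  0.69589282, -0.69587876,  0.12547041]), 'contact_force': array([ 1.70611937, -0.1287498 ,  1.26149885]), 'wrist_torque': array([ 0.02058102, -0.0043767 ,  0.02772404]), 'opening': 0.9994321449222144}
```

```bash
python3 - <<'E'
import cv2
a=cv2.imread('pics/side0.png')[90:250,150:350]; cv2.imwrite('pics/s0c.png',cv2.resize(a,None,fx=3.7,fy=3.7,interpolation=cv2.INTER_CUBIC))
a=cv2.imread('pics/top0.png')[90:250,170:370]; cv2.imwrite('pics/t0c.png',cv2.resize(a,None,fx=3.7,fy=3.7,interpolation=cv2.INTER_CUBIC))
E
```

```text
(no output)
```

View pics/s0c.png

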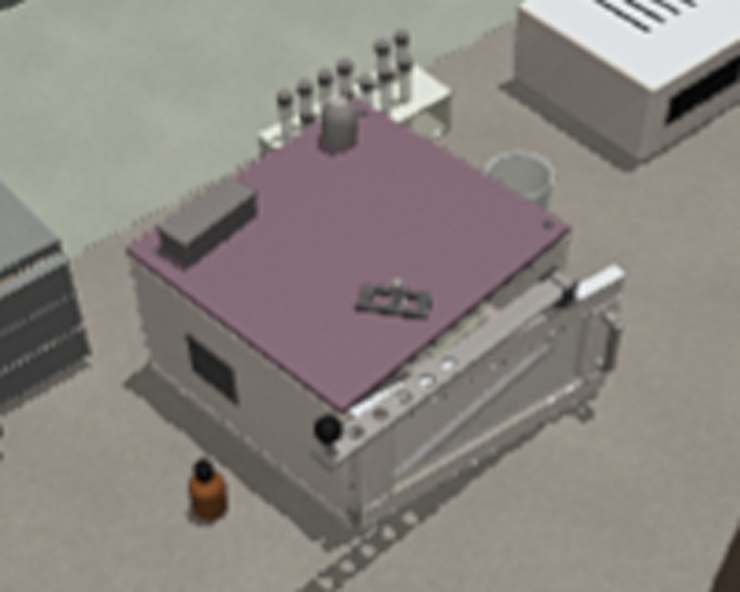

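View pics/t0c.png

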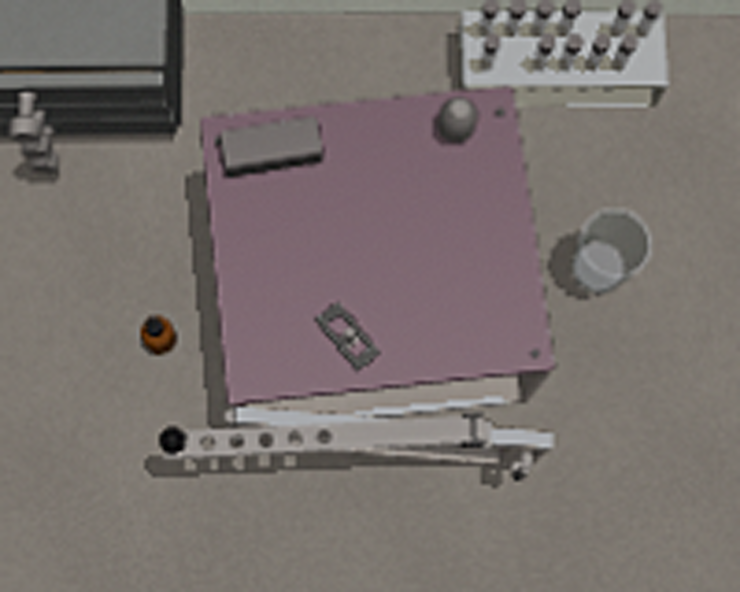

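View pics/side0.png

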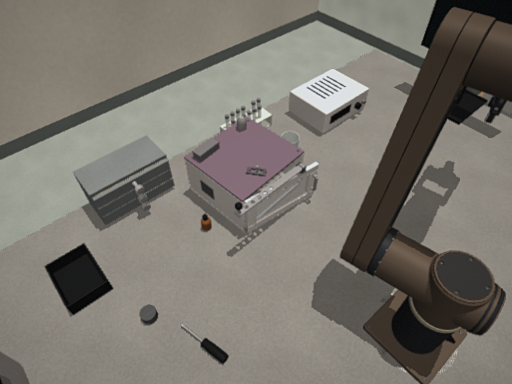

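```bash
cat > geo.py <<'E'
from h import *
def top_plate(im):
    b,g,r=[im[...,i].astype(int) for i in range(3)]
    m=((r-g>10)&(b-g>5)).astype(np.uint8)
    n,l,s,_=cv2.connectedComponentsWithStats(m); k=1+np.argmax(s[1:,4]); 
    return l==k
E
python3 - <<'E'
from geo import *
for c in ['side','top']:
    im=cv2.imread(f'pics/{c}0.png'); m=top_plate(im)
    cs,_=cv2.findContours(m.astype(np.uint8),cv2.RETR_EXTERNAL,cv2.CHAIN_APPROX_NONE)
    q=max(cs,key=cv2.contourArea).reshape(-1,2)
    W=pix_on_z(c,q,0.16)[:,:2]
    rr=cv2.minAreaRect((W*1000).astype(np.float32)); print(c,m.sum(),rr,cv2.boxPoints(rr).round(0).tolist())
    d=np.load(f'{c}0.npy'); ys,xs=np.where(cv2.erode(m.astype(np.uint8),np.ones((5,5)))>0)
    print('plate z',np.median(pix2world(c,np.c_[xs,ys],d[ys,xs])[:,2]))
crops={'side':(150,90),'top':(170,90)}
def c2w(c,u,z): 
    a=(np.array(u,float)-1.35)/3.7+crops[c]; return a.round(1),pix_on_z(c,a,z).round(4)
print('ball',c2w('top',(172,440),.206),c2w('side',(328,430),.206))
print('pegtop',c2w('top',(349,337),.187),c2w('side',(397,285),.187))
print('holes',[c2w('top',u,.180)[1][0,:2] for u in [(208,442),(237,440),(266,439),(295,437),(324,436)]])
print('holes s',[c2w('side',u,.180)[1][0,:2] for u in [(356,432),(379,414),(402,397),(425,381),(448,365)]])
print('pivot top',c2w('top',(475,430),.18))
for c in ['side','top']:
    m=np.load(f'm_{c}_foot.npy') if c=='side' else None
    if m is not None:
        ys,xs=np.where(m); W=pix_on_z(c,np.c_[xs,ys],.165); print(cv2.minAreaRect((W[:,:2]*1000).astype(np.float32)))
E
python3 - <<'E'
import cv2
a=cv2.imread('pics/side0.png')[155:185,235:280]; cv2.imwrite('pics/sf.png',cv2.resize(a,None,fx=16,fy=16,interpolation=cv2.INTER_CUBIC))
a=cv2.imread('pics/top0.png')[165:195,245:285]; cv2.imwrite('pics/tf.png',cv2.resize(a,None,fx=16,fy=16,interpolation=cv2.INTER_CUBIC))
E
```

```text
side 4518 ((669.251953125, 14.911285400390625), (261.2828674316406, 278.78900146484375), 6.071341037750244) [[525.0, 140.0], [554.0, -138.0], [814.0, -110.0], [784.0, 167.0]]
plate z 0.1613073522385905
top 6055 ((667.9149780273438, 16.24090576171875), (257.5099792480469, 277.9025573730469), 5.757460117340088) [[526.0, 142.0], [554.0, -135.0], [810.0, -109.0], [782.0, 167.0]]
plate z 0.15919062817700458
ball (array([216.1, 208.6]), array([[0.4883, 0.1828, 0.206 ]])) (array([238.3, 205.9]), array([[0.4895, 0.1805, 0.206 ]]))
pegtop (array([264. , 180.7]), array([[0.5767, 0.039 , 0.187 ]])) (array([256.9, 166.7]), array([[0.58  , 0.0381, 0.187 ]]))
holes [array([0.4904, 0.156 ]), array([0.4919, 0.1321]), array([0.4926, 0.1081]), array([0.4941, 0.0842]), array([0.4948, 0.0603])]
holes s [array([0.4913, 0.1541]), array([0.4932, 0.1305]), array([0.4944, 0.1069]), array([0.4949, 0.0835]), array([0.4954, 0.0596])]
pivot top (array([298. , 205.9]), array([[ 0.4989, -0.0644,  0.18  ]]))
((585.0947265625, 35.473018646240234), (51.28569793701172, 37.26869583129883), 49.16850662231445)
```

View pics/sf.png

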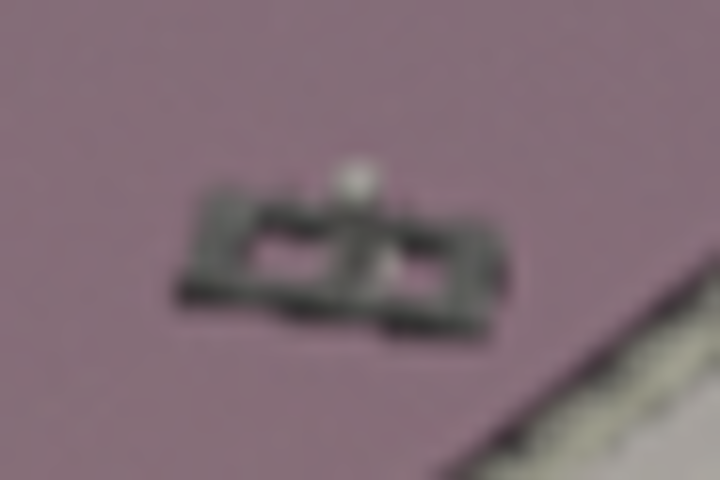

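View pics/tf.png

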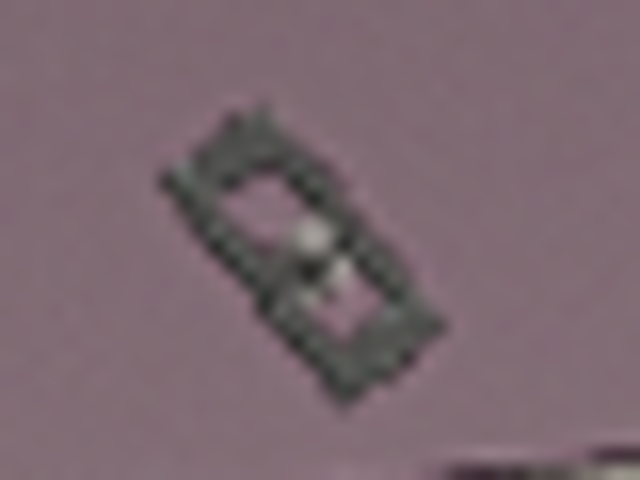

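```bash
cat > fit.py <<'E'
from geo import *
a=lambda c,u,z:pix_on_z(c,[u],z)[0][:2]
pegs=a('side',(256.9,165.8),.187),a('top',(264.03,179.3),.187)
fc=pix_on_z('top',np.array([(165,178),(262,105),(445,325),(343,402)])/16+[245,165]-.47,.166)[:,:2]
fm=fc.mean(0); fx=(fc[2]+fc[3]-fc[0]-fc[1])/2; fy=(fc[0]+fc[3]-fc[1]-fc[2])/2
if __name__=='__main__':
    print('peg',pegs,'foot',fm,np.linalg.norm(fx),np.linalg.norm(fy),np.degrees(np.arctan2(fx[1],fx[0])))
    u=fx/np.linalg.norm(fx)
    for p in pegs: print('off along',(p-fm)@u,'across',(p-fm)@[-u[1],u[0]])
from scipy.optimize import least_squares
def cab(c): 
    x,y,th=c; return lambda p: np.array([x+np.cos(th)*p[0]-np.sin(th)*p[1], y+np.sin(th)*p[0]+np.cos(th)*p[1]])
def model(c,t,w):
    f=cab(c); pv=np.array([-.008-.2*np.sin(t),.135-.2*np.cos(t)]); d=np.array([np.sin(t+w),np.cos(t+w)])
    return f,pv,d
th=.103; C0=np.array([.6685,.0155])-.13*np.array([np.cos(th),np.sin(th)])
H={'side':[(356,432),(379,414),(402,397),(425,381),(448,365)],'top':[(208,442),(237,440),(266,439),(295,437),(324,436)]}
crops={'side':(150,90),'top':(170,90)}
obs=np.mean([np.vstack([pix_on_z(c,(np.array(H[c])-1.35)/3.7+crops[c],.180)[:,:2]]) for c in H],0)
ball=np.mean([a('top',(216.1,208.6),.206),a('side',(238.3,205.9),.206)],0)
def res(v):
    c=v[:3];f,pv,d=model(c,v[3],v[4])
    r=[f(pv+d*l)-o for l,o in zip([.22,.196,.172,.148,.124],obs)]+[f(pv+d*.246)-ball]
    return np.r_[np.ravel(r)/.0015,(c[:2]-C0)/.002,(c[2]-th)/.006]
s=least_squares(res,[*C0,th,.15,0]); 
if __name__=='__main__':
    print(s.x.round(4),C0,'cost',s.cost, (s.fun*1.5).round(1))
    f,pv,d=model(s.x[:3],*s.x[3:]); print('pivot',f(pv),'ball',f(pv+.246*d), 'obs ball',ball)
    peg=np.mean(pegs,0); Th=s.x[2]; Rm=np.array([[np.cos(Th),-np.sin(Th)],[np.sin(Th),np.cos(Th)]])
    pc=Rm.T@(peg-s.x[:2]); print('peg cab',pc)
    from scipy.optimize import brentq
    g=lambda t:np.hypot(*(pc-[-.008-.2*np.sin(t),.135-.2*np.cos(t)]))-.172
    ts=np.linspace(0,1.25,126); gv=[g(t) for t in ts]; print(np.round(gv[::8],3))
    for i in range(125):
        if gv[i]*gv[i+1]<0:
            t=brentq(g,ts[i],ts[i+1]); P=np.array([-.008-.2*np.sin(t),.135-.2*np.cos(t)]); d=(pc-P)/.172
            print('t*',t,'w',np.arctan2(d[0],d[1])-t,'pivot',f(P),'ball',f(P+.246*d),'dir world',Rm@d, 'cab dir',d)
E
python3 fit.py
```

```text
peg (array([0.58274057, 0.03582029]), array([0.58115031, 0.03875047])) foot [0.58288861 0.04004152] 0.05680782605945872 0.0246637250506057 -142.08146473825062
off along 0.0027109071957040314 across 0.003239086645983117
off along 0.002164721995754483 across -4.9763999897233667e-05
[ 0.5392  0.0018  0.1031  0.1794 -0.1281] [0.53918898 0.00213366] cost 0.3877929195911753 [-0.1  0.5 -0.6  0.3 -0.3  0.1 -0.1 -0.2  0.6 -0.3  0.6 -0.2 -0.  -0.2
  0. ]
pivot [ 0.50206665 -0.06415368] ball [0.48933458 0.18151662] obs ball [0.48877588 0.1817281 ]
peg cab [0.04620591 0.03088979]
[-0.062 -0.054 -0.045 -0.036 -0.027 -0.018 -0.008  0.001  0.011  0.02
  0.029  0.038  0.046  0.055  0.063  0.071]
t* 0.549410845414646 w 0.6246888853983632 pivot [ 0.43098406 -0.04514435] ball [0.64689394 0.07274933] dir world [0.87768247 0.47924262] cab dir [0.92234237 0.38637359]
```

```bash
cat > mv.py <<'E'
from h import *
# tool axes for pointing down with jaw axis angle psi: y=-Z, z=(cos psi, sin psi,0), x=y×z
def Rt(psi):
    z=np.array([np.cos(psi),np.sin(psi),0]);y=np.array([0,0,-1.]);x=np.cross(y,z); return np.c_[x,y,z]
def rows(P,psis,start=None):
    """P: list of TCP waypoints (one per row) ; psis deg"""
    s=ctrl.get_state(); p=s['eef_pos'] if start is None else start; M=R.from_quat(s['tcp_rot']).as_matrix()
    for q,a in zip(P,psis):
        T=Rt(np.radians(a)); tr=M.T@(np.array(q)-p)/.3; ro=R.from_matrix(M.T@T).as_rotvec(degrees=True)/30
        print('travel',tr.round(3).tolist(),'rot',ro.round(3).tolist()); p=np.array(q);M=T
def st():
    s=ctrl.get_state(); M=R.from_quat(s['tcp_rot']).as_matrix()
    print('t',s['time'],'p',s['eef_pos'].round(4),'psi',np.degrees(np.arctan2(M[1,2],M[0,2])).round(2),'down',M[:,1].round(3),'F',s['contact_force'].round(2),'T',s['wrist_torque'].round(2),'op',round(s['opening'],3),'q',s['qpos'].round(2))
E
python3 -c "
from mv import *
st()
import numpy as np
print(R.from_quat(ctrl.get_state()['tcp_rot']).as_matrix().round(3))
a=np.radians(np.linspace(-69.5,20.4,14));r=np.linspace(.675,.522,14)
P=[[r[i]*np.cos(a[i]),r[i]*np.sin(a[i]),.30] for i in range(1,14)]
rows(P,np.linspace(-69.5,0,14)[1:]*0+0)
"
```

```text
t 0.8 p [ 0.2358 -0.6324  0.2563] psi -69.56 down [-0.  0. -1.] F [ 1.71 -0.13  1.26] T [ 0.02 -0.    0.03] op 0.999 q [-1.36  0.29  1.58 -0.    1.28 -0.15]
[[-0.937 -0.     0.349]
 [-0.349  0.    -0.937]
 [-0.    -1.    -0.   ]]
travel [-0.268, -0.146, -0.055] rot [0.0, -2.319, -0.0]
travel [-0.169, 0.0, 0.207] rot [0.0, 0.0, 0.0]
travel [-0.19, 0.0, 0.181] rot [0.0, 0.0, 0.0]
travel [-0.207, 0.0, 0.154] rot [0.0, 0.0, 0.0]
travel [-0.22, 0.0, 0.125] rot [0.0, 0.0, 0.0]
travel [-0.23, 0.0, 0.095] rot [0.0, 0.0, 0.0]
travel [-0.235, 0.0, 0.064] rot [0.0, 0.0, 0.0]
travel [-0.237, 0.0, 0.034] rot [0.0, 0.0, 0.0]
travel [-0.234, 0.0, 0.005] rot [0.0, 0.0, 0.0]
travel [-0.229, 0.0, -0.024] rot [0.0, 0.0, 0.0]
travel [-0.219, 0.0, -0.051] rot [0.0, 0.0, 0.0]
travel [-0.207, 0.0, -0.076] rot [0.0, 0.0, 0.0]
travel [-0.192, 0.0, -0.099] rot [0.0, 0.0, 0.0]
```

```bash
python3 -c "
from mv import *
N=20
a=np.radians(np.linspace(-69.5,20.4,N));r=np.linspace(.675,.522,N)
P=[[r[i]*np.cos(a[i]),r[i]*np.sin(a[i]),min(.30,.2563+.0146*i)] for i in range(1,N)]
rows(P,np.linspace(-69.56,3,N)[1:])
"
```

```text
travel [-0.185, -0.049, -0.035] rot [0.0, -0.127, -0.0]
travel [-0.181, -0.049, -0.037] rot [0.0, -0.127, 0.0]
travel [-0.178, -0.048, -0.04] rot [0.0, -0.127, 0.0]
travel [-0.175, 0.0, -0.043] rot [0.0, -0.127, 0.0]
travel [-0.172, 0.0, -0.045] rot [0.0, -0.127, 0.0]
travel [-0.169, 0.0, -0.048] rot [0.0, -0.127, 0.0]
travel [-0.166, 0.0, -0.05] rot [0.0, -0.127, 0.0]
travel [-0.163, 0.0, -0.052] rot [0.0, -0.127, 0.0]
travel [-0.16, 0.0, -0.055] rot [0.0, -0.127, 0.0]
travel [-0.157, 0.0, -0.057] rot [0.0, -0.127, 0.0]
travel [-0.154, 0.0, -0.059] rot [0.0, -0.127, 0.0]
travel [-0.151, 0.0, -0.061] rot [0.0, -0.127, 0.0]
travel [-0.148, 0.0, -0.063] rot [0.0, -0.127, 0.0]
travel [-0.144, 0.0, -0.064] rot [0.0, -0.127, 0.0]
travel [-0.141, 0.0, -0.066] rot [0.0, -0.127, 0.0]
travel [-0.138, 0.0, -0.068] rot [0.0, -0.127, 0.0]
travel [-0.135, 0.0, -0.069] rot [0.0, -0.127, 0.0]
travel [-0.132, 0.0, -0.071] rot [0.0, -0.127, 0.0]
travel [-0.128, 0.0, -0.072] rot [0.0, -0.127, 0.0]
```

Bow outwards stays above everything. Go.

Emit:
{"name": "arm_command", "arguments": {"steps": [{"travel":[-0.18,-0.06,-0.035],"rotation":[0,-0.127,0],"hand":0.7},{"travel":[-0.18,-0.06,-0.035],"rotation":[0,-0.127,0],"hand":0.7},{"travel":[-0.18,-0.06,-0.04],"rotation":[0,-0.127,0],"hand":0.7},{"travel":[-0.175,0,-0.04],"rotation":[0,-0.127,0],"hand":0.7},{"travel":[-0.17,0,-0.045],"rotation":[0,-0.127,0],"hand":0.7},{"travel":[-0.17,0,-0.045],"rotation":[0,-0.127,0],"hand":0.7},{"travel":[-0.165,0,-0.05],"rotation":[0,-0.127,0],"hand":0.7},{"travel":[-0.165,0,-0.05],"rotation":[0,-0.127,0],"hand":0.7},{"travel":[-0.16,0,-0.055],"rotation":[0,-0.127,0],"hand":0.7},{"travel":[-0.155,0,-0.055],"rotation":[0,-0.127,0],"hand":0.7},{"travel":[-0.155,0,-0.06],"rotation":[0,-0.127,0],"hand":0.7},{"travel":[-0.15,0,-0.06],"rotation":[0,-0.127,0],"hand":0.7},{"travel":[-0.15,0,-0.06],"rotation":[0,-0.127,0],"hand":0.7}]}}

```text
time: 2.42
eef_pos: [0.5704, -0.0666, 0.3129]
tcp_rot: [0.411, -0.573, 0.577, -0.413]
contact_force: [0.2, -0.5, -0.1]
opening: 0.694
```

```bash
python3 -c "
from mv import *
st()
p=ctrl.get_state()['eef_pos'];e=np.array([.489,.1817,.27]);rows([e]+[[.489,.1817,.214]],[3,3])
"
```

```text
t 2.425 p [ 0.5704 -0.0666  0.3129] psi -18.79 down [ 0.006 -0.003 -1.   ] F [ 0.19 -0.53 -0.1 ] T [ 0.01 -0.02  0.02] op 0.694 q [-0.29  0.02  1.77 -0.    1.34  0.04]
travel [-0.696, 0.139, -0.524] rot [-0.011, -0.726, 0.003]
travel [0.0, 0.187, 0.0] rot [0.0, 0.0, 0.0]
```

Emit:
{"name": "arm_command", "arguments": {"steps": [{"travel":[-0.12,0,-0.085],"rotation":[0,-0.145,0],"hand":0.6},{"travel":[-0.125,0,-0.08],"rotation":[0,-0.145,0],"hand":0.6},{"travel":[-0.13,0,-0.07],"rotation":[0,-0.145,0],"hand":0.6},{"travel":[-0.135,0,-0.06],"rotation":[0,-0.145,0],"hand":0.6},{"travel":[-0.14,0.03,-0.05],"rotation":[0,-0.145,0],"hand":0.6},{"travel":[0,0,0],"rotation":[0,0,0],"hand":0.6}]}}

```text
time: 3.18
eef_pos: [0.4979, 0.1538, 0.3041]
tcp_rot: [-0.515, 0.479, -0.485, 0.519]
contact_force: [-0.5, -0.2, 0.4]
opening: 0.602
```

```bash
python3 -c "
from mv import *
st()
rows([[.489,.1817,.27]]+[[.489,.1817,.214]],[3,3])
"
```

```text
t 3.175 p [0.4979 0.1538 0.3041] psi 3.99 down [ 0.009 -0.002 -1.   ] F [-0.46 -0.18  0.42] T [ 0.   -0.02  0.03] op 0.602 q [ 0.11 -0.1   1.9  -0.    1.33  0.04]
travel [-0.095, 0.113, -0.024] rot [-0.018, 0.033, 0.004]
travel [0.0, 0.187, 0.0] rot [0.0, 0.0, 0.0]
```

Emit:
{"name": "arm_command", "arguments": {"steps": [{"travel":[-0.095,0.06,-0.025],"rotation":[-0.018,0.033,0.004],"hand":0.6},{"travel":[0,0.05,0],"rotation":[0,0,0],"hand":0.6},{"travel":[0,0,0],"rotation":[0,0,0],"hand":0.6}]}}

```text
time: 3.55
eef_pos: [0.49, 0.1804, 0.2714]
tcp_rot: [-0.512, 0.486, -0.489, 0.513]
contact_force: [0.2, 0.2, 0.4]
opening: 0.601
```

```bash
python3 -c "
from mv import *
st()
for c in ['side','top']:
    im,d=ctrl.read_camera(c); cv2.imwrite(f'pics/{c}1.png',im)
a=cv2.imread('pics/side1.png')[110:260,160:320]
b=cv2.imread('pics/top1.png')[110:260,160:320]
cv2.imwrite('pics/g1.png',cv2.resize(np.hstack([a,b]),None,fx=2.5,fy=2.5,interpolation=cv2.INTER_CUBIC))
rows([[.489,.1817,.26]]+[[.489,.1817,.213]],[3,3])
"
```

```text
t 3.55 p [0.49   0.1804 0.2714] psi 2.86 down [ 0.003 -0.002 -1.   ] F [0.22 0.18 0.38] T [-0.03 -0.02  0.09] op 0.601 q [ 0.16 -0.07  1.93 -0.    1.27  0.11]
travel [-0.005, 0.043, -0.006] rot [-0.011, -0.006, 0.002]
travel [0.0, 0.157, 0.0] rot [0.0, 0.0, 0.0]
```

View pics/g1.png

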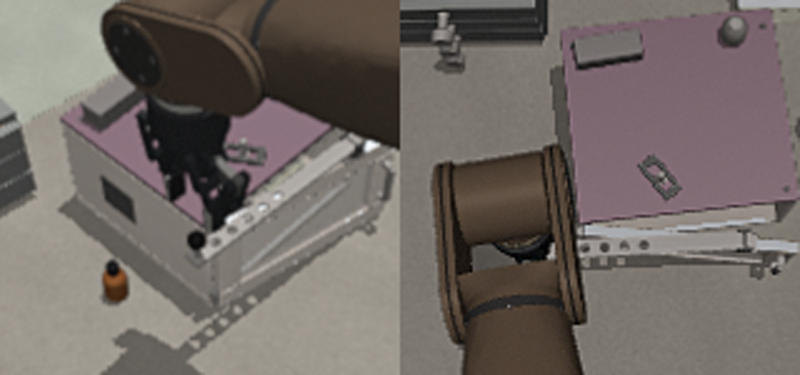

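Emit:
{"name": "arm_command", "arguments": {"steps": [{"travel":[-0.005,0.1,-0.005],"rotation":[-0.011,0,0.002],"hand":0.6},{"travel":[0,0.07,0],"rotation":[0,0,0],"hand":0.6},{"travel":[0,0.02,0],"rotation":[0,0,0],"hand":0.6}]}}

```text
time: 4.03
eef_pos: [0.493, 0.1796, 0.2189]
tcp_rot: [-0.509, 0.486, -0.491, 0.513]
contact_force: [0.3, 0.5, 0.2]
opening: 0.601
```

```bash
python3 -c "
from mv import *
st()
rows([[.489,.1817,.2125]],[3])
"
```

```text
t 4.025 p [0.493  0.1796 0.2189] psi 2.6 down [ 0.008  0.    -1.   ] F [0.25 0.46 0.23] T [-0.01  0.04 -0.01] op 0.601 q [ 0.16 -0.02  1.98 -0.    1.17  0.11]
travel [-0.008, 0.021, -0.013] rot [-0.016, -0.013, 0.0]
```

Emit:
{"name": "arm_command", "arguments": {"steps": [{"travel":[-0.008,0.022,-0.014],"rotation":[-0.016,-0.013,0],"hand":0.6},{"travel":[0,0,0],"rotation":[0,0,0],"hand":0.6}]}}

```text
time: 4.28
eef_pos: [0.4895, 0.1813, 0.2134]
tcp_rot: [-0.512, 0.487, -0.487, 0.513]
contact_force: [0.7, -0.3, 0.3]
opening: 0.596
```

```bash
python3 -c "
from mv import *
st()
rows([[.489,.1817,.2125]],[3])
im,d=ctrl.read_camera('side')
print(w2p('side',[.489,.1817,.206]))
a=im[130:230,190:310];cv2.imwrite('pics/g2.png',cv2.resize(a,None,fx=6,fy=6,interpolation=cv2.INTER_CUBIC))
"
```

```text
t 4.275 p [0.4895 0.1813 0.2134] psi 2.95 down [ 0.001  0.    -1.   ] F [ 0.67 -0.31  0.28] T [0.04 0.03 0.02] op 0.596 q [ 0.16 -0.01  1.99 -0.    1.16  0.11]
travel [-0.001, 0.003, -0.002] rot [-0.002, -0.002, -0.0]
[[238.06590728 206.20575485]]
```

View pics/g2.png

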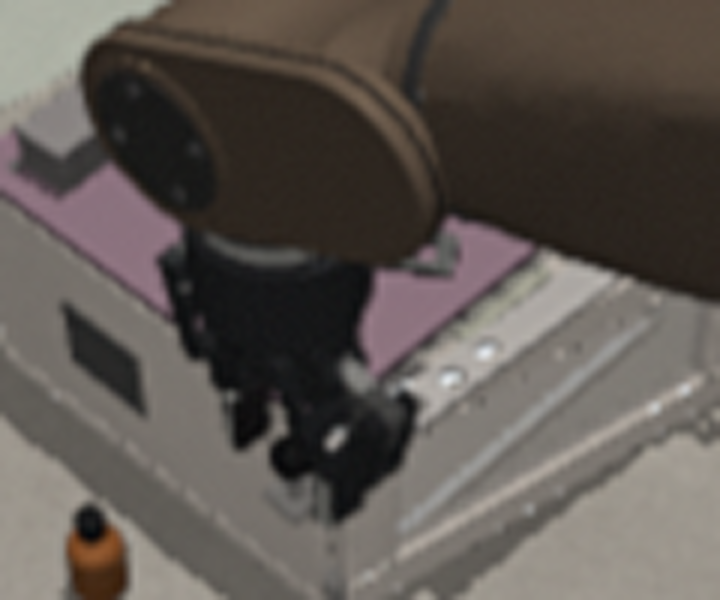

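Emit:
{"name": "arm_command", "arguments": {"steps": [{"travel":[0,0.003,0],"rotation":[0,0,0],"hand":0.35},{"hand":0.1,"travel":[0,0,0],"rotation":[0,0,0]},{"hand":0,"travel":[0,0,0],"rotation":[0,0,0]},{"hand":0,"travel":[0,0,0],"rotation":[0,0,0]},{"hand":0,"travel":[0,0,0],"rotation":[0,0,0]},{"hand":0,"travel":[0,0,0],"rotation":[0,0,0]}], "grip_force": 25}}

```text
time: 5.08
eef_pos: [0.4906, 0.1814, 0.2147]
tcp_rot: [-0.511, 0.486, -0.488, 0.514]
contact_force: [0.5, -0.2, -0.4]
opening: 0.239
```

```bash
python3 -c "
from mv import *
st()
"
```

```text
t 5.075 p [0.4906 0.1814 0.2147] psi 2.97 down [ 0.005  0.    -1.   ] F [ 0.46 -0.25 -0.42] T [-0.01  0.03 -0.01] op 0.239 q [ 0.16 -0.01  1.99 -0.    1.16  0.11]
```

```bash
cat > traj.py <<'E'
from mv import *
C=np.array([.5392,.0018,.1031])
OFF=np.array([.0013,0,.0087])
def bar(t,w,l,s=.246,n=.028,C=C):
    th=C[2];a=t+w
    pv=np.array([-.008-.2*np.sin(t),.135-.2*np.cos(t)]);d=np.array([np.sin(a),np.cos(a)])
    q=pv+d*(s*np.cos(l)-n*np.sin(l)); z=.178+s*np.sin(l)+n*np.cos(l)
    return np.array([C[0]+np.cos(th)*q[0]-np.sin(th)*q[1],C[1]+np.sin(th)*q[0]+np.cos(th)*q[1],z])
def psi(t,w): return np.degrees(C[2]-(t+w))
def go(wp,start=None):
    rows([bar(*p)+OFF for p in wp],[psi(*p[:2]) for p in wp],start)
E
python3 -c "
from traj import *
T,W=.179,-.128
A=[(T,W,l) for l in [.06,.14,.22,.30]]
B=[(T,w,.3) for w in np.linspace(W,.3,8)[1:]]
go(A+B)
print([ (bar(*p)+OFF).round(3).tolist() for p in A+B])
"
```

```text
travel [0.007, -0.049, 0.0] rot [-0.01, -0.001, -0.0]
travel [0.014, -0.065, 0.0] rot [0.0, 0.0, 0.0]
travel [0.019, -0.063, 0.0] rot [0.0, 0.0, 0.0]
travel [0.024, -0.061, -0.0] rot [0.0, 0.0, 0.0]
travel [0.001, 0.0, 0.046] rot [0.0, 0.117, 0.0]
travel [0.001, 0.0, 0.046] rot [0.0, 0.117, 0.0]
travel [0.001, 0.0, 0.046] rot [0.0, 0.117, 0.0]
travel [0.001, 0.0, 0.046] rot [0.0, 0.117, 0.0]
travel [0.001, 0.0, 0.046] rot [0.0, 0.117, 0.0]
travel [0.001, 0.0, 0.046] rot [0.0, 0.117, 0.0]
travel [0.001, 0.0, 0.046] rot [0.0, 0.117, 0.0]
[[0.491, 0.179, 0.229], [0.491, 0.175, 0.249], [0.491, 0.169, 0.268], [0.492, 0.162, 0.286], [0.506, 0.163, 0.286], [0.519, 0.162, 0.286], [0.533, 0.161, 0.286], [0.547, 0.158, 0.286], [0.56, 0.155, 0.286], [0.574, 0.151, 0.286], [0.587, 0.147, 0.286]]
```

Emit:
{"name": "arm_command", "arguments": {"steps": [{"travel":[0.007,-0.05,0],"rotation":[-0.01,0,0],"hand":0},{"travel":[0.014,-0.065,0],"rotation":[0,0,0],"hand":0},{"travel":[0.019,-0.065,0],"rotation":[0,0,0],"hand":0},{"travel":[0.024,-0.06,0],"rotation":[0,0,0],"hand":0},{"travel":[0,0,0],"rotation":[0,0,0],"hand":0}]}}

```text
time: 5.7
eef_pos: [0.4915, 0.1607, 0.2911]
tcp_rot: [0.513, -0.487, 0.487, -0.512]
contact_force: [0.8, -0.8, -2.0]
opening: 0.236
```

```bash
python3 -c "
from traj import *
st()
T,W=.179,-.128
go([(T,W,.3)]+[(T,w,.3) for w in np.linspace(W,.3,8)[1:]][:3])
im,d=ctrl.read_camera('side')
a=im[130:230,190:310];cv2.imwrite('pics/g3.png',cv2.resize(a,None,fx=6,fy=6,interpolation=cv2.INTER_CUBIC))
"
```

```text
t 5.7 p [0.4915 0.1607 0.2911] psi 2.98 down [-0.001 -0.002 -1.   ] F [ 0.78 -0.81 -1.96] T [-0.1  -0.02 -0.  ] op 0.236 q [ 0.12 -0.09  1.92 -0.    1.31  0.07]
travel [-0.005, 0.016, 0.001] rot [0.001, -0.0, 0.003]
travel [0.001, 0.0, 0.046] rot [0.0, 0.117, 0.0]
travel [0.001, 0.0, 0.046] rot [0.0, 0.117, 0.0]
travel [0.001, 0.0, 0.046] rot [0.0, 0.117, 0.0]
```

View pics/g3.png

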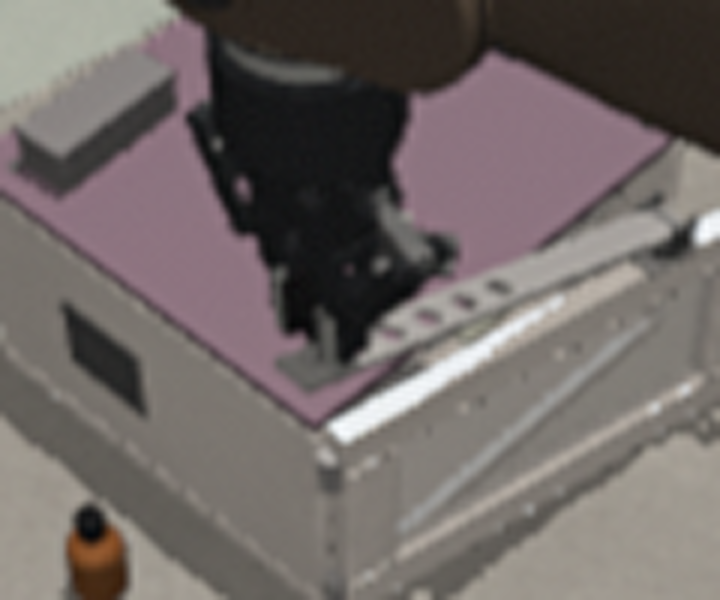

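```bash
python3 -c "
from traj import *
T,W=.179,-.128
B=[(T,w,.3) for w in np.linspace(W,.3,7)[1:]]
B+=[(T+(.549-T)*s,.3+.325*s,.3) for s in np.linspace(0,1,9)[1:]]
print((bar(*B[-1])+OFF).round(3),psi(*B[-1][:2]))
go(B)
"
```

```text
[0.631 0.063 0.286] -61.35805028055986
travel [-0.002, 0.013, 0.056] rot [0.004, 0.136, 0.001]
travel [0.002, 0.0, 0.054] rot [0.0, 0.136, 0.0]
travel [0.002, 0.0, 0.054] rot [0.0, 0.136, 0.0]
travel [0.002, 0.0, 0.054] rot [0.0, 0.136, 0.0]
travel [0.002, 0.0, 0.054] rot [0.0, 0.136, 0.0]
travel [0.002, 0.0, 0.054] rot [0.0, 0.136, 0.0]
travel [0.011, 0.0, 0.036] rot [0.0, 0.166, 0.0]
travel [0.012, 0.0, 0.036] rot [0.0, 0.166, 0.0]
travel [0.014, 0.0, 0.037] rot [0.0, 0.166, 0.0]
travel [0.015, 0.0, 0.037] rot [0.0, 0.166, 0.0]
travel [0.016, 0.0, 0.038] rot [0.0, 0.166, 0.0]
travel [0.017, 0.0, 0.038] rot [0.0, 0.166, 0.0]
travel [0.018, 0.0, 0.039] rot [0.0, 0.166, 0.0]
travel [0.019, 0.0, 0.039] rot [0.0, 0.166, 0.0]
```

Emit:
{"name": "arm_command", "arguments": {"steps": [{"travel":[-0.001,0.01,0.056],"rotation":[0,0.136,0],"hand":0},{"travel":[0.002,0,0.054],"rotation":[0,0.136,0],"hand":0},{"travel":[0.002,0,0.054],"rotation":[0,0.136,0],"hand":0},{"travel":[0.002,0,0.054],"rotation":[0,0.136,0],"hand":0},{"travel":[0.002,0,0.054],"rotation":[0,0.136,0],"hand":0},{"travel":[0.002,0,0.054],"rotation":[0,0.136,0],"hand":0}]}}

```text
time: 6.5
eef_pos: [0.5872, 0.1487, 0.281]
tcp_rot: [-0.396, 0.59, -0.583, 0.393]
contact_force: [0.5, -0.1, -0.8]
opening: 0.238
```

```bash
python3 -c "
from traj import *
st()
T,W=.179,-.128
B=[(T+(.549-T)*s,.3+.325*s,.3) for s in np.linspace(0,1,9)]
go(B)
"
```

```text
t 6.5 p [0.5872 0.1487 0.281 ] psi -22.1 down [-0.009  0.005 -1.   ] F [ 0.51 -0.14 -0.8 ] T [-0.03 -0.18  0.11] op 0.238 q [0.08 0.12 1.72 0.01 1.3  0.46]
travel [0.007, -0.017, 0.001] rot [0.019, -0.019, -0.003]
travel [0.011, 0.0, 0.036] rot [0.0, 0.166, 0.0]
travel [0.012, 0.0, 0.036] rot [0.0, 0.166, 0.0]
travel [0.014, 0.0, 0.037] rot [0.0, 0.166, 0.0]
travel [0.015, 0.0, 0.037] rot [0.0, 0.166, 0.0]
travel [0.016, 0.0, 0.038] rot [0.0, 0.166, 0.0]
travel [0.017, 0.0, 0.038] rot [0.0, 0.166, 0.0]
travel [0.018, 0.0, 0.039] rot [0.0, 0.166, 0.0]
travel [0.019, 0.0, 0.039] rot [0.0, 0.166, 0.0]
```

Emit:
{"name": "arm_command", "arguments": {"steps": [{"travel":[0.018,-0.015,0.037],"rotation":[0.019,0.147,0],"hand":0},{"travel":[0.013,0,0.037],"rotation":[0,0.166,0],"hand":0},{"travel":[0.014,0,0.037],"rotation":[0,0.166,0],"hand":0},{"travel":[0.015,0,0.037],"rotation":[0,0.166,0],"hand":0},{"travel":[0.016,0,0.038],"rotation":[0,0.166,0],"hand":0},{"travel":[0.017,0,0.038],"rotation":[0,0.166,0],"hand":0},{"travel":[0.018,0,0.039],"rotation":[0,0.166,0],"hand":0},{"travel":[0.019,0,0.039],"rotation":[0,0.166,0],"hand":0},{"travel":[0,0,0],"rotation":[0,0,0],"hand":0}]}}

```text
time: 7.62
eef_pos: [0.6335, 0.0656, 0.2763]
tcp_rot: [-0.17, 0.69, -0.683, 0.17]
contact_force: [-0.7, -0.2, -0.9]
opening: 0.229
```

```bash
python3 -c "
from traj import *
st()
go([(.549,.625,.3),(.549,.625,.2),(.549,.625,.14)])
ims=[]
for c in ['side','top']:
    im,d=ctrl.read_camera(c); cv2.imwrite(f'pics/{c}4.png',im)
    ims.append(im[110:260,180:340])
cv2.imwrite('pics/g4.png',cv2.resize(np.hstack(ims),None,fx=2.5,fy=2.5,interpolation=cv2.INTER_CUBIC))
"
```

```text
t 7.625 p [0.6335 0.0656 0.2763] psi -62.2 down [-0.003  0.01  -1.   ] F [-0.69 -0.2  -0.89] T [-0.23  0.01  0.16] op 0.229 q [-0.06  0.19  1.65  0.01  1.3   1.02]
travel [0.009, -0.033, 0.003] rot [0.02, -0.028, -0.004]
travel [-0.029, 0.077, 0.0] rot [0.0, 0.0, 0.0]
travel [-0.014, 0.048, 0.0] rot [0.0, 0.0, 0.0]
```

View pics/g4.png

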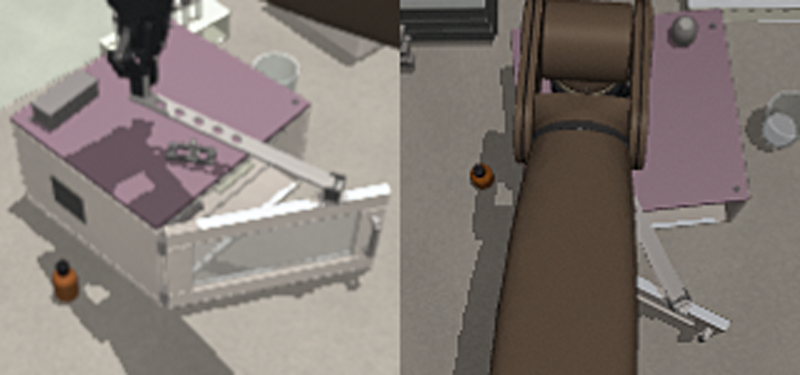

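```bash
python3 -c "
from traj import *
go([(.549,.625,.22),(.549,.625,.16),(.549,.625,.12)])
print(pix_on_z('top',[(294-.2,232-.2)],.182), bar(.549,.625,0,0,0))
print((bar(.549,.625,.12)+OFF).round(4))
"
```

```text
travel [-0.014, 0.029, 0.005] rot [0.02, -0.025, -0.003]
travel [-0.015, 0.047, 0.0] rot [0.0, 0.0, 0.0]
travel [-0.008, 0.032, 0.0] rot [0.0, 0.0, 0.0]
[[ 0.41955207 -0.04945513  0.182     ]] [ 0.43109461 -0.04518478  0.178     ]
[0.6438 0.0703 0.2439]
```

Emit:
{"name": "arm_command", "arguments": {"steps": [{"travel":[-0.014,0.03,0.005],"rotation":[0.02,-0.025,0],"hand":0},{"travel":[-0.015,0.045,0],"rotation":[0,0,0],"hand":0},{"travel":[-0.006,0.02,0],"rotation":[0,0,0],"hand":0},{"travel":[0,0,0],"rotation":[0,0,0],"hand":0}]}}

```text
time: 8.22
eef_pos: [0.6428, 0.0723, 0.2443]
tcp_rot: [-0.177, 0.685, -0.684, 0.176]
contact_force: [0.1, 0.1, -0.6]
opening: 0.233
```

```bash
python3 -c "
from traj import *
st()
go([(.549,.625,.14)])
for c in ['side','top']:
    im,d=ctrl.read_camera(c); cv2.imwrite(f'pics/{c}5.png',im)
a=cv2.imread('pics/side5.png')[135:195,215:335]
cv2.imwrite('pics/g5.png',cv2.resize(a,None,fx=6.5,fy=6.5,interpolation=cv2.INTER_CUBIC))
a=cv2.imread('pics/top5.png')[185:255,270:340]
cv2.imwrite('pics/g5t.png',cv2.resize(a,None,fx=8,fy=8,interpolation=cv2.INTER_CUBIC))
"
```

```text
t 8.225 p [0.6428 0.0723 0.2443] psi -61.12 down [-0.001  0.001 -1.   ] F [ 0.11  0.11 -0.6 ] T [-0.15  0.11  0.1 ] op 0.233 q [-0.05  0.24  1.66  0.    1.25  1.02]
travel [0.004, -0.015, 0.007] rot [0.003, 0.008, 0.001]
```

View pics/g5.png

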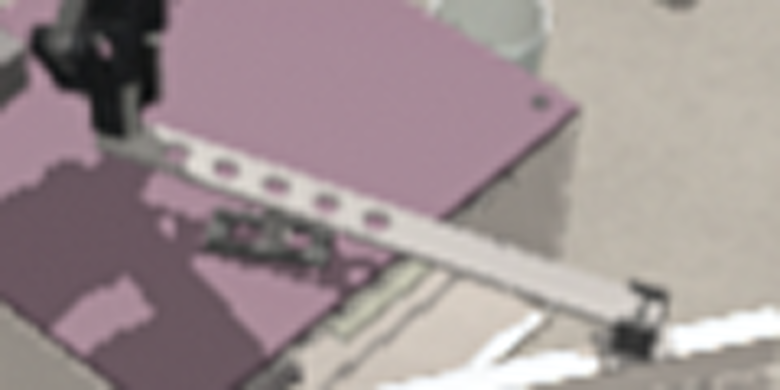

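View pics/g5t.png

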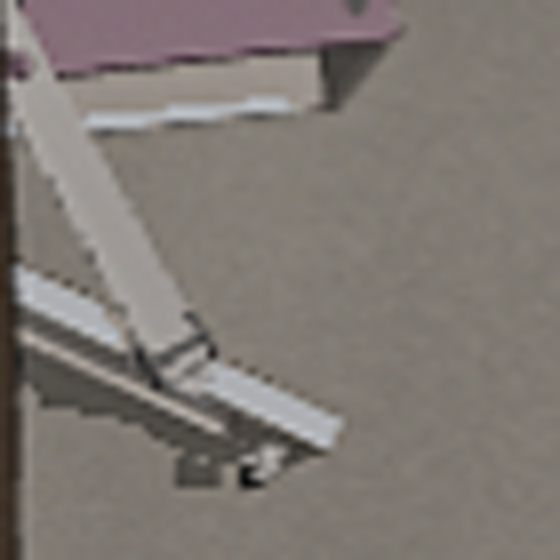

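```bash
cat > sfit.py <<'E'
from traj import *
from scipy.optimize import least_squares
def cset(px,py,yaw):
    th=np.radians(yaw); return np.array([px-.13*np.cos(th),py-.13*np.sin(th),th])
CS=cset(.66925,.0149,6.0)
L=np.array([.22,.196,.172,.148,.124])
def fitbar(uv,zoff=.001,l=None,C0=CS):
    # joint with small C shift
    def f(v):
        t,w,ll=v[:3]; c=C0.copy(); c[:2]+=v[3:5]
        P=[bar(t,w,ll,s,zoff,c) for s in L]
        return np.r_[np.ravel(w2p('side',P)-uv)/.4, v[3:5]/.001, 0 if l is None else (ll-l)/.005]
    r=least_squares(f,[.55,.62,.15,0,0] if l is None else [.18,-.12,l,0,0]); return r
if __name__=='__main__':
    h0=(np.array([(356,432),(379,414),(402,397),(425,381),(448,365)])-1.35)/3.7+(150,90)
    r0=fitbar(h0,l=0.); print('start',r0.x.round(4),r0.fun.round(1),r0.cost)
    C1=CS.copy();C1[:2]+=r0.x[3:5]
    h5=np.array([(177,152),(227,168),(276,184),(326,201),(377,218)])/6.5+(215,135)-.42
    r=fitbar(h5,C0=C1); print('now',r.x.round(4),r.fun.round(1),r.cost)
    t,w,l=r.x[:3]; c=C1.copy();c[:2]+=r.x[3:5]
    print('ball (side frame)',bar(t,w,l,C=c),'lvl hole3',bar(t,w,0,.172,0,c), 'dir',(bar(t,w,0,1,0,c)-bar(t,w,0,0,0,c)).round(3),'pivot',bar(t,w,0,0,0,c))
    print('peg side',pix_on_z('side',[(256.9,165.8)],.187))
E
python3 sfit.py
```

```text
start [ 0.1802 -0.125   0.0015 -0.     -0.0005] [-0.7  0.3 -0.   0.5  0.2  0.4  0.2 -0.2 -0.1 -0.6 -0.  -0.5  0.3] 0.8742329955629142
now [ 5.353e-01  6.442e-01  9.830e-02 -2.000e-04 -4.000e-04] [ 0.4 -0.4 -0.1 -0.1  0.   0.2 -0.2  0.2 -0.6  0.3 -0.2 -0.4  0. ] 0.5492829764748426
ball (side frame) [0.64710581 0.06737941 0.2300169 ] lvl hole3 [0.58548542 0.03403757 0.178     ] dir [0.88  0.476 0.   ] pivot [ 0.43421034 -0.04781505  0.178     ]
peg side [[0.58274057 0.03582029 0.187     ]]
```

```bash
python3 - <<'E'
from sfit import *
im,d=ctrl.read_camera('side'); np.save('side5.npy',d); cv2.imwrite('pics/side5b.png',im)
def cz(u): return np.array(u)/6.5+(215,135)-.42
# bar midline samples between holes and along the shank
for q in [(202,160),(252,176),(301,192),(351,209),(420,233),(470,250),(520,267),(570,285),(610,298)]:
    u=cz(q); x,y=np.round(u).astype(int); dd=d[y-1:y+2,x-1:x+2]; dv=np.median(dd); print(u.round(1),dv,pix2world('side',[u],dv).round(4),dd.std().round(4))
for q in [(150,200,'plate')]: pass
m=top_plate(im) if 0 else None
u=cz((350,100)); x,y=np.round(u).astype(int); print(pix2world('side',[u],np.median(d[y-3:y+4,x-3:x+4])))
E
```

```text
[245.7 159.2] 1.082572 [[0.612  0.0542 0.2043]] 0.0022
[253.3 161.7] 1.0755109 [[0.5894 0.0437 0.2044]] 0.0019
[260.9 164.1] 1.0738857 [[0.5702 0.0313 0.2007]] 0.003
[268.6 166.7] 1.07067 [[0.5497 0.0195 0.1978]] 0.002
[279.2 170.4] 1.0665683 [[0.5216 0.0034 0.1935]] 0.0027
[286.9 173. ] 1.0637954 [[ 0.5015 -0.0085  0.1904]] 0.0038
[294.6 175.7] 1.0602632 [[ 0.4812 -0.0198  0.1879]] 0.0026
[302.3 178.4] 1.0561084 [[ 0.4605 -0.0305  0.1856]] 0.0021
[308.4 180.4] 1.054412 [[ 0.4451 -0.0402  0.1829]] 0.0025
[[ 0.63034536 -0.05341326  0.16215401]]
```

```bash
cat >> sfit.py <<'E'
def report(uv,C1,l=None,tcp=None):
    def f(v):
        t,w,ll=v[:3]; c=C1.copy(); c[:2]+=v[3:5]
        return np.r_[np.ravel(w2p('side',[bar(t,w,ll,s,.001,c) for s in L])-uv)/.4, v[3:5]/.001, 0 if l is None else (ll-l)/.003]
    r=least_squares(f,[.55,.62,.12,0,0]); t,w,l=r.x[:3]; c=C1.copy();c[:2]+=r.x[3:5]
    print('fit',r.x.round(4),'cost',round(r.cost,2),r.fun.round(1))
    print('ball',bar(t,w,l,C=c).round(4),'h3',bar(t,w,0,.172,0,c).round(4),'pivot',bar(t,w,0,0,0,c).round(4),'hole3 as is',bar(t,w,l,.172,0,c).round(4))
    return r,c
E
python3 - <<'E'
from sfit import *
h0=(np.array([(356,432),(379,414),(402,397),(425,381),(448,365)])-1.35)/3.7+(150,90)
r0=fitbar(h0,l=0.); C1=CS.copy();C1[:2]+=r0.x[3:5]
h5=np.array([(177,152),(227,168),(276,184),(326,201),(377,218)])/6.5+(215,135)-.42
for l in (None,.11,.118,.125): report(h5,C1,l)
E
```

```text
fit [ 5.353e-01  6.442e-01  9.830e-02 -2.000e-04 -4.000e-04] cost 0.55 [ 0.4 -0.4 -0.1 -0.1  0.   0.2 -0.2  0.2 -0.6  0.3 -0.2 -0.4  0. ]
ball [0.6471 0.0674 0.23  ] h3 [0.5855 0.034  0.178 ] pivot [ 0.4342 -0.0478  0.178 ] hole3 as is [0.5848 0.0336 0.1949]
fit [ 5.390e-01  6.330e-01  1.099e-01 -2.000e-04 -4.000e-04] cost 0.61 [ 0.2 -0.6 -0.1 -0.2  0.   0.2 -0.1  0.3 -0.5  0.5 -0.2 -0.4 -0. ]
ball [0.645  0.0689 0.2328] h3 [0.5842 0.0354 0.178 ] pivot [ 0.4335 -0.0476  0.178 ] hole3 as is [0.5833 0.0349 0.1969]
fit [ 5.413e-01  6.254e-01  1.179e-01 -2.000e-04 -4.000e-04] cost 0.72 [ 0.1 -0.7 -0.2 -0.3  0.   0.2 -0.1  0.4 -0.4  0.5 -0.2 -0.4 -0. ]
ball [0.6436 0.07   0.2347] h3 [0.5833 0.0364 0.178 ] pivot [ 0.4331 -0.0474  0.178 ] hole3 as is [0.5823 0.0358 0.1982]
fit [ 5.433e-01  6.187e-01  1.248e-01 -2.000e-04 -5.000e-04] cost 0.85 [-0.  -0.8 -0.3 -0.3  0.   0.2 -0.   0.4 -0.3  0.6 -0.2 -0.5 -0.1]
ball [0.6423 0.071  0.2364] h3 [0.5825 0.0372 0.178 ] pivot [ 0.4327 -0.0472  0.178 ] hole3 as is [0.5814 0.0366 0.1994]
```

Emit:
{"name": "arm_command", "arguments": {"steps": [{"travel":[-0.004,0.02,0],"rotation":[0,0,0],"hand":0},{"travel":[-0.004,0.018,0],"rotation":[0,0,0],"hand":0},{"travel":[0,0,0],"rotation":[0,0,0],"hand":0}]}}

```text
time: 8.75
eef_pos: [0.6454, 0.0731, 0.2344]
tcp_rot: [-0.175, 0.685, -0.685, 0.177]
contact_force: [-0.2, -0.7, -0.5]
opening: 0.235
```

```bash
cat > look.py <<'E'
import sys
from traj import *
st()
n=sys.argv[1]
im,d=ctrl.read_camera('side'); cv2.imwrite(f'pics/side{n}.png',im); np.save(f'side{n}.npy',d)
cv2.imwrite(f'pics/g{n}.png',cv2.resize(im[135:195,215:335],None,fx=6.5,fy=6.5,interpolation=cv2.INTER_CUBIC))
E
python3 look.py 6
```

```text
t 8.75 p [0.6454 0.0731 0.2344] psi -61.19 down [ 0.001  0.001 -1.   ] F [-0.21 -0.68 -0.47] T [-0.07  0.16  0.01] op 0.235 q [-0.04  0.25  1.66  0.    1.23  1.02]
```

View pics/g6.png

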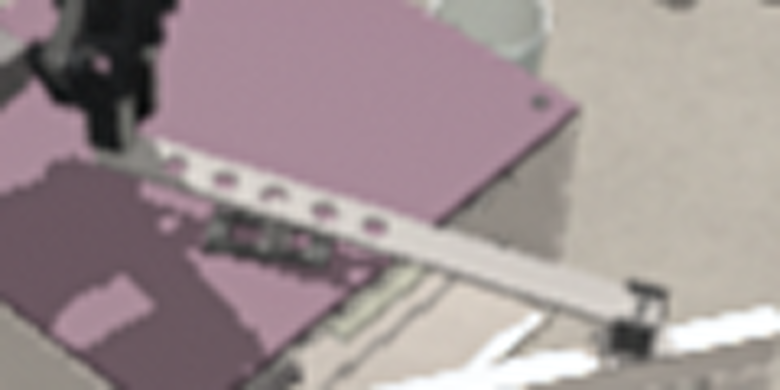

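Emit:
{"name": "arm_command", "arguments": {"steps": [{"travel":[-0.003,0.013,0],"rotation":[0,0,0],"hand":0},{"travel":[0,0,0],"rotation":[0,0,0],"hand":0}]}}

```text
time: 9.05
eef_pos: [0.6463, 0.0736, 0.2308]
tcp_rot: [-0.175, 0.685, -0.685, 0.177]
contact_force: [-0.4, -0.8, -0.3]
opening: 0.235
```

Emit:
{"name": "arm_command", "arguments": {"steps": [{"travel":[-0.002,0.01,0],"rotation":[0,0,0],"hand":0},{"travel":[0,0,0],"rotation":[0,0,0],"hand":0}]}}

```text
time: 9.3
eef_pos: [0.647, 0.0739, 0.2277]
tcp_rot: [-0.175, 0.685, -0.685, 0.177]
contact_force: [-0.8, -0.9, -0.9]
opening: 0.235
```

```bash
python3 look.py 7
```

```text
t 9.3 p [0.647  0.0739 0.2277] psi -61.21 down [ 0.002  0.002 -1.   ] F [-0.77 -0.94 -0.92] T [-0.07  0.2  -0.06] op 0.235 q [-0.04  0.26  1.67  0.    1.22  1.03]
```

View pics/g7.png

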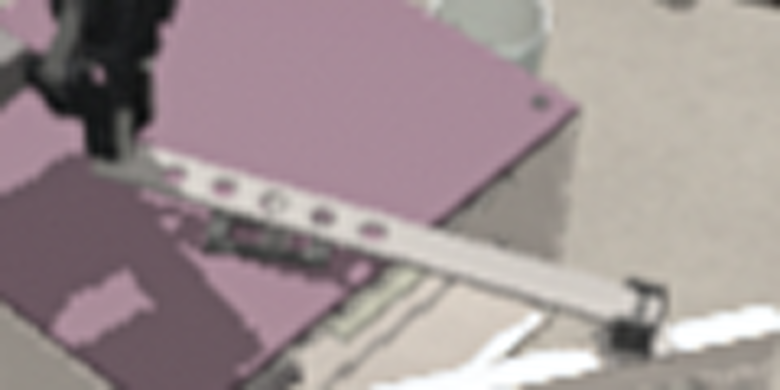

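Emit:
{"name": "arm_command", "arguments": {"steps": [{"travel":[-0.002,0.013,0],"rotation":[0,0,0],"hand":0},{"travel":[0,0,0],"rotation":[0,0,0],"hand":0}]}}

```text
time: 9.6
eef_pos: [0.6477, 0.0743, 0.224]
tcp_rot: [-0.175, 0.685, -0.685, 0.177]
contact_force: [-0.6, 0.2, -1.1]
opening: 0.23
```

Emit:
{"name": "arm_command", "arguments": {"steps": [{"travel":[-0.002,0.013,0],"rotation":[0,0,0],"hand":0},{"travel":[0,0,0],"rotation":[0,0,0],"hand":0}]}}

```text
time: 9.85
eef_pos: [0.6484, 0.0746, 0.2198]
tcp_rot: [-0.175, 0.685, -0.685, 0.177]
contact_force: [-0.3, 0.1, -0.7]
opening: 0.236
```

```bash
python3 look.py 8
```

```text
t 9.85 p [0.6484 0.0746 0.2198] psi -61.21 down [ 0.003  0.002 -1.   ] F [-0.31  0.13 -0.66] T [-0.02  0.12 -0.03] op 0.236 q [-0.04  0.27  1.67  0.    1.2   1.03]
```

View pics/g8.png

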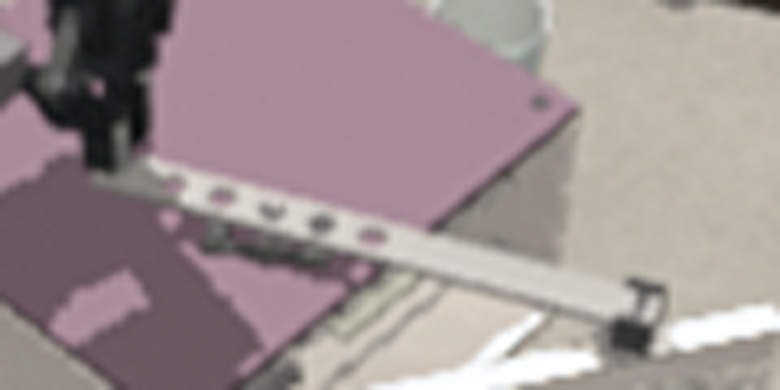

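Emit:
{"name": "arm_command", "arguments": {"steps": [{"travel":[-0.002,0.012,0],"rotation":[0,0,0],"hand":0},{"travel":[0,0,0],"rotation":[0,0,0],"hand":0}]}}

```text
time: 10.15
eef_pos: [0.6489, 0.0747, 0.2164]
tcp_rot: [-0.175, 0.685, -0.685, 0.177]
contact_force: [-0.2, 0.0, -2.0]
opening: 0.237
```

```bash
python3 look.py 9
```

```text
t 10.15 p [0.6489 0.0747 0.2164] psi -61.21 down [ 0.003  0.001 -1.   ] F [-0.2   0.05 -2.  ] T [-0.03  0.17 -0.02] op 0.237 q [-0.04  0.27  1.67  0.    1.2   1.03]
```

View pics/g9.png

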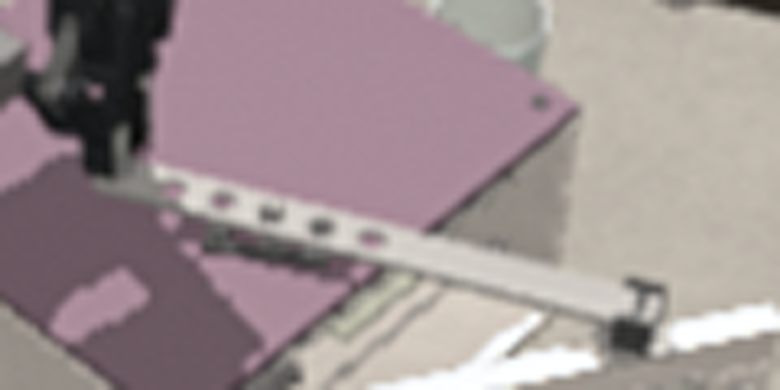

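Emit:
{"name": "arm_command", "arguments": {"steps": [{"travel":[0,0.006,0],"rotation":[0,0,0],"hand":0},{"travel":[0,0,0],"rotation":[0,0,0],"hand":0.3},{"travel":[0,0,0],"rotation":[0,0,0],"hand":0.5},{"travel":[0,0,0],"rotation":[0,0,0],"hand":0.6},{"travel":[0,0,0],"rotation":[0,0,0],"hand":0.6}]}}

```text
time: 10.82
eef_pos: [0.6496, 0.0749, 0.2157]
tcp_rot: [-0.174, 0.685, -0.685, 0.178]
contact_force: [0.5, -0.5, -0.4]
opening: 0.602
```

```bash
python3 look.py 10
```

```text
t 10.825 p [0.6496 0.0749 0.2157] psi -61.21 down [ 0.005  0.002 -1.   ] F [ 0.48 -0.51 -0.38] T [ 0.03 -0.01  0.03] op 0.602 q [-0.04  0.27  1.67  0.    1.19  1.03]
```

View pics/g10.png

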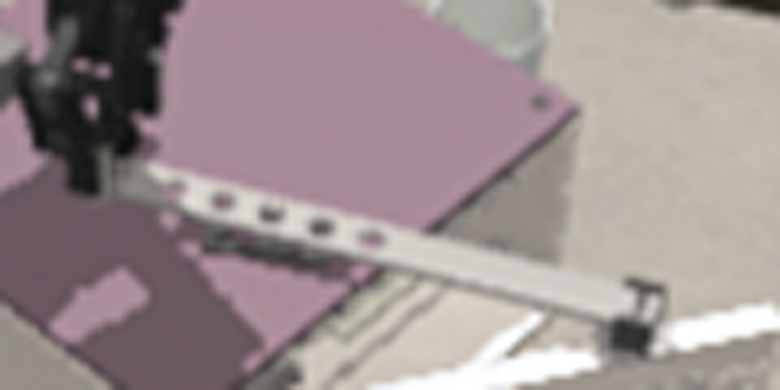

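Bar stayed put on release (hole 3 at about (272,213) in the crop). Retreat straight up, then back off to look from the top.

Emit:
{"name": "arm_command", "arguments": {"steps": [{"travel":[0,-0.05,0],"rotation":[0,0,0],"hand":0.6},{"travel":[0,-0.08,0],"rotation":[0,0,0],"hand":0.6},{"travel":[0,-0.1,0],"rotation":[0,0,0],"hand":0.6},{"travel":[0,-0.1,0],"rotation":[0,0,0],"hand":0.6},{"travel":[0,0,0.18],"rotation":[0,0,0],"hand":0.6},{"travel":[0,0,0.18],"rotation":[0,0,0],"hand":0.6},{"travel":[0,0,0.18],"rotation":[0,0,0],"hand":0.6},{"travel":[0,0,0.18],"rotation":[0,0,0],"hand":0.6},{"travel":[0,0,0.18],"rotation":[0,0,0],"hand":0.6},{"travel":[0,0,0],"rotation":[0,0,0],"hand":0.6}]}}

```text
time: 12.12
eef_pos: [0.7845, -0.1677, 0.3327]
tcp_rot: [0.17, -0.683, 0.687, -0.184]
contact_force: [-0.4, 0.8, -0.1]
opening: 0.598
```

```bash
python3 look.py 11; python3 - <<'E'
from h import *
im,d=ctrl.read_camera('top'); cv2.imwrite('pics/top11.png',im); np.save('top11.npy',d)
s=cv2.imread('pics/side11.png')
cv2.imwrite('pics/g11a.png',np.vstack([cv2.resize(s[140:190,215:335],None,fx=6,fy=6,interpolation=cv2.INTER_CUBIC),cv2.resize(im[160:210,210:330],None,fx=6,fy=6,interpolation=cv2.INTER_CUBIC)]))
cv2.imwrite('pics/g11b.png',im[80:300,120:420])
E
```

```text
t 12.125 p [ 0.7845 -0.1677  0.3327] psi -61.03 down [ 0.02  -0.001 -1.   ] F [-0.44  0.78 -0.15] T [ 0.02 -0.02  0.  ] op 0.598 q [-0.34  0.53  1.12  0.01  1.47  0.73]
```

View pics/g11a.png

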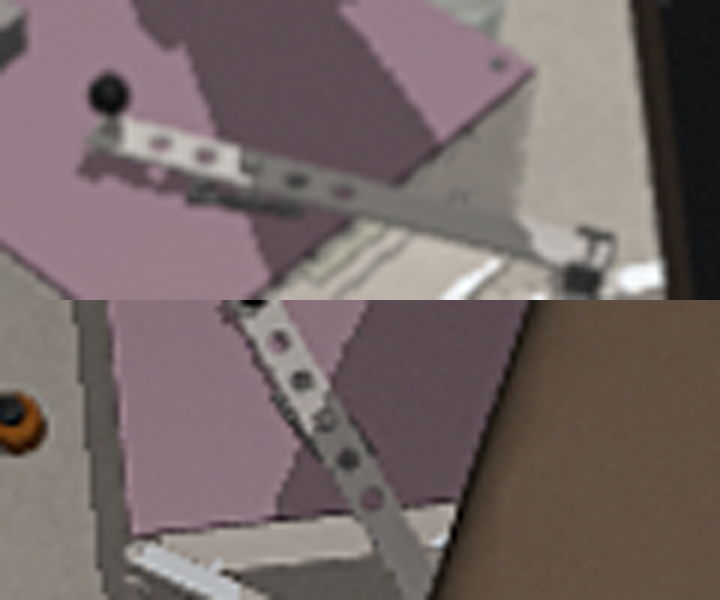

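View pics/top11.png

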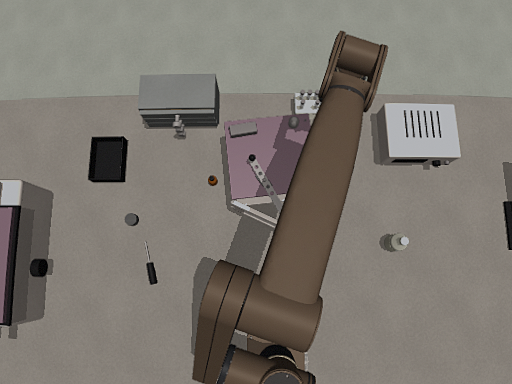

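```bash
python3 - <<'E'
from sfit import *
h=np.array([(161,143),(205,156),(250,168),(297,181),(343,192)])/6+(215,140)-.42
h0=(np.array([(356,432),(379,414),(402,397),(425,381),(448,365)])-1.35)/3.7+(150,90)
r0=fitbar(h0,l=0.); C1=CS.copy();C1[:2]+=r0.x[3:5]
r,c=report(h,C1); report(h,C1,0.)
d=np.load('side11.npy')
for q in [(183,150),(228,162),(273,175),(320,187),(400,208),(450,221)]:
    u=np.array(q)/6+(215,140)-.42; x,y=np.round(u).astype(int); print(pix2world('side',[u],np.median(d[y-1:y+2,x-1:x+2])).round(4))
u=np.array((109,95))/6+(215,140)-.42
s=pix_on_z('side',[u],.206)[0]
n=ctrl.masks_of('top','stay_ball'); print(s,[(round(x['score'],2),x['at'],pix_on_z('top',[x['at']],.206)[0].round(4)) for x in n[:2]])
print(pix_on_z('side',[u],.214)[0])
d=np.load('top11.npy')
for q in [(290,360),(315,400),(338,440),(360,480),(395,540)]:
    u=np.array((q[0],q[1]-300))/6+(210,160)-.42; x,y=np.round(u).astype(int); print('top',pix2world('top',[u],np.median(d[y-1:y+2,x-1:x+2])).round(4))
for c in ['cabinet']: print(ctrl.get_state()['time'])
E
```

```text
fit [5.435e-01 6.175e-01 1.200e-02 0.000e+00 1.000e-04] cost 0.27 [-0.3  0.3  0.1 -0.1  0.3 -0.1 -0.1 -0.4  0.1  0.2  0.   0.1  0. ]
ball [0.6468 0.0742 0.2089] h3 [0.5827 0.038  0.178 ] pivot [ 0.4329 -0.0467  0.178 ] hole3 as is [0.5827 0.0379 0.1801]
fit [5.384e-01 6.288e-01 1.000e-04 1.000e-04 1.000e-04] cost 0.36 [-0.1  0.5  0.2 -0.   0.3 -0.1 -0.2 -0.5 -0.1  0.   0.1  0.1  0. ]
ball [0.6488 0.0727 0.206 ] h3 [0.5841 0.0366 0.178 ] pivot [ 0.4339 -0.0471  0.178 ] hole3 as is [0.5841 0.0366 0.178 ]
[[0.6136 0.0558 0.1816]]
[[0.5926 0.0442 0.1817]]
[[0.5707 0.0338 0.1826]]
[[0.5503 0.0211 0.1816]]
[[0.5145 0.0011 0.1815]]
[[ 0.4936 -0.0126  0.1796]]
[0.64793916 0.07400291 0.206     ] [(0.93, [263.1, 180.8], array([0.5721, 0.042 , 0.206 ])), (0.6, [149.5, 272.5], array([0.3004, 0.3761, 0.206 ]))]
[0.64118175 0.07882473 0.214     ]
top [[0.6144 0.0573 0.1783]]
top [[0.5928 0.0445 0.1787]]
top [[0.5716 0.0329 0.1784]]
top [[0.5504 0.0218 0.1792]]
top [[0.5192 0.0043 0.1778]]
12.275
```

```bash
python3 -c "
from plant import ctrl
print(ctrl.sign_off())"
```

```text
the job is handed in; nothing more can be done
None
```

The stay is on the peg through its third hole, the bar lies level, and the door is held ajar at about 0.54 rad. The job was handed in at about 12.3 s of the 51 s.

I lifted the bar by its ball, swung it over the cabinet, drew the door open and lowered the bar in small steps. The force readings stayed at or below about 2 N and the hole went down over the peg without a search. Then I opened the jaws and withdrew.

**Last checks:**
- **Third hole on the peg:** both cameras show the peg in the middle one of the five holes.
- **Level:** depth along the bar's top is flat in both cameras. The side camera reads about 0.180–0.183 m and the top camera 0.178–0.179 m, against 0.180 m expected. A fit to the holes in the side picture gave 0.012 rad of lift; forcing it to level fits almost as well.
- **Clear of the scene:** the gripper was clear of everything at hand-in, and the last force reading was under 1 N.
- **Other things:** I compared them by eye only, and the ones in view looked unmoved. The arm hid the beaker in the last top picture, so I could not confirm it there.

**Disagreements:** the two cameras differed by 2–3 mm in absolute position, so I aligned the hole to the peg within the side camera alone. In the last look the network's best "stay_ball" in the top picture lay on the bar near the peg, not on the ball, so I left it out.

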